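# Reset the tripped bench charger

## Robot

A 7-joint arm with a two-finger parallel gripper is mounted at the origin on the work surface. World frame = base frame: x ahead of the robot, y to its left, z up, the work surface at z = 0. Lengths are in mm, angles in rad, forces in N, time in s.
With the tool pointing down it reaches from about 425 to 1025 mm from the base axis. Payload 9.4 kg.
Tool frame: the origin (TCP) lies between the finger pads; the fingertips stand tip_extent ahead of it and the grasp point (between the pads) is the TCP (tip_extent is the distance from the TCP to the fingertips, in mm); z points along the fingers, y is the line along which they close (so a half turn about z gives the same grasp; the last joint's range is limited). The gripper opens to 85 mm and grips with 20 to 120 N. Pads are 22 mm wide; open, the fingers measure 114 mm over their backs; the gripper's body (76 mm by 85 mm) begins 54 mm behind the grasp point. The pads swing forward as they close: fully open they stand 13 mm farther back than shut.
Start: joints at [-1.401, 0.599, -0.003, 1.599, 0.002, 0.943, -0.08], TCP at [177.122, 703.03, 250.275] pointing down, gripper open.
Joint ranges: [-2.57, 2.57], [-0.35, 1.97], [-1.29, 1.29], [0.11, 2.56], [-1.05, 4.19], [0.11, 1.86], [-2.63, 2.63]. Speed limits (rad/s): [2.22, 2.22, 3.01, 3.01, 3.14, 3.14, 3.14].

## Interface

Orientations are given as a rotation vector (axis times angle).
In Python, from bench import observe, read_camera, camera_params, sign_off, tip_extent gives the robot as it stands.
- The arm moves only by the tool arm_command, never from a script. Its argument "deltas" is a list of rows, each a list of 3 entries, a list of its own where there are three numbers: the shift along the tool's x, y, z in cm, then the turn, a rotation vector about the tool's x, y, z in degrees, then the finger opening in cm, from 0 to 8.54. In form: [[[tx, ty, tz], [rx, ry, rz], fingers], ...]. A call has 1 to 10 rows; each row is the pose to reach, as a shift and turn from the pose commanded when the call began, along the tool's axes at that moment; what a row does not reach only later rows make up. A row lasts 1/10 s, in which the tool goes at most 50 mm and 8.59 degrees, less where a joint would pass 70% of its speed; a pose out of reach is approached as far as the arm can. A call with a gripper value outside its range is refused whole. The fingers move at their own pace and stop on an object; "newtons" is the grip in N (left out, the last holds). Time passes only in rows, so rows that repeat a pose let the fingers close. It gives the time, the measured TCP pose, the force, the opening and the grip force at its end, in the units of the state.
- observe(): the state, without advancing time (a new reading comes with each control period).
- read_camera(name): name is "scene" or "top"; returns the picture (480x640x3 uint8, red, green, blue); there is no depth.
- camera_params(name): a dict with "camera_matrix" (3x3 intrinsics, pixels), "rvec" (rotation vector, rad) and "tvec" (3), from world to camera coordinates, as OpenCV has them. Camera axes: x right, y down, z forward; pixel columns grow to the right and rows downward; lengths in mm; the calibration is good to about 2 mm. A picture is of the moment at which its call begins. camera_params takes no time and is no camera call.
- sign_off(): hands the job in; it is judged then, once.
The state is a dict: "time": time; "joints": joint angles; "qvel": joint speeds; "joint_efforts": joint torques, N m; "ee_pos": TCP position; "orientation": TCP orientation; "ft_force": force on the tool from outside, world axes, zero at the start; "moment": the same for the moment, N m; "finger_gap": finger opening in mm; "grip_force": force on a finger pad.
Only numpy, scipy, OpenCV 4.12 (cv2) and the standard library are available. Lean on these libraries where they do the work, as an engineer would, in place of code of your own. Each camera call takes 0.05 s, during which the arm holds its last target. There are 200 camera calls.

## Task

One of the two battery chargers on the workshop bench has tripped and shows a red lamp. Push its dust shutter open, reach a fingertip into the well and press the sunken yellow reset key fully down for about a second, then let the key come up and push the shutter fully shut again. Leave the charger with the green lamp and everything else on the bench alone: lift nothing.

Things in the scene. Friction and masses are not known exactly. Their poses are not given: they have to be found in the camera images.
- charger_red: The tripped charger: its lamp is red (else alike). Grey box bolted to the bench, 110 (x) x 190 (y) x 90 mm tall; origin at the centre of its underside, z up. A square well in its top, 44 x 44 mm, 42 mm deep, at x 0, y -45 mm, holds the reset key; a sliding shutter covers it. Lamp 22 mm across, 13 mm proud, at x 0, y +72 mm. Meter and terminals on its front (-x).
- shutter_red (a joint): Slide of its shutter, an aluminium plate 54 x 54 mm, its upper face 4.5 mm above the box's top, an upright black tab across its middle. 0 = shut, centred over the well; 0.056 = fully open at its stop, moved along the box's +y, the well then wholly clear by 7 mm. Starts between 0 and 0.016. About 2 N of friction; it stays where it is left.
- shutter_red_tab (a point): Centre of the top of that shutter's tab, 114.5 mm above the bench. The tab is 40 mm along the box's x, 8 mm thick along its y, and stands 20 mm above the plate.
- reset_red (a joint): Travel of that charger's sprung reset key: 0 = up, 0.006 = fully down at its stop; 1.5 N starts it, about 5 N holds it fully down, and it springs back.
- reset_red_top (a point): Centre of the top of that reset key, a yellow disc 32 mm across in the middle of the well, 20 mm below the box's top (70 mm above the bench) when up. It moves with the key.
- charger_green: The healthy charger: its lamp is green (else alike). Grey box bolted to the bench, 110 (x) x 190 (y) x 90 mm tall; origin at the centre of its underside, z up. A square well in its top, 44 x 44 mm, 42 mm deep, at x 0, y -45 mm, holds the reset key; a sliding shutter covers it. Lamp 22 mm across, 13 mm proud, at x 0, y +72 mm. Meter and terminals on its front (-x).
- shutter_green (a joint): Slide of its shutter, an aluminium plate 54 x 54 mm, its upper face 4.5 mm above the box's top, an upright black tab across its middle. 0 = shut, centred over the well; 0.056 = fully open at its stop, moved along the box's +y, the well then wholly clear by 7 mm. Starts between 0 and 0.016. About 2 N of friction; it stays where it is left.
- shutter_green_tab (a point): Centre of the top of that shutter's tab, 114.5 mm above the bench. The tab is 40 mm along the box's x, 8 mm thick along its y, and stands 20 mm above the plate.
- reset_green (a joint): Travel of that charger's sprung reset key: 0 = up, 0.006 = fully down at its stop; 1.5 N starts it, about 5 N holds it fully down, and it springs back.
- reset_green_top (a point): Centre of the top of that reset key, a yellow disc 32 mm across in the middle of the well, 20 mm below the box's top (70 mm above the bench) when up. It moves with the key.
- socket: loose steel socket standing between the chargers, 28 mm across, 38 mm tall; a bystander; origin at its underside
- screwdriver: loose screwdriver lying beyond the chargers, about 190 mm long; a bystander; origin at its underside near its middle
- wrench: loose steel wrench lying beyond the chargers, about 170 mm long; a bystander; origin at its underside near its middle
- bolt_jar: loose glass jar with a red lid, 64 mm across, 85 mm tall; a bystander; origin at its underside
- mug: loose blue mug, 80 mm across, 90 mm tall; a bystander; origin at its underside
- oil_can: loose orange can with a paper label, 66 mm across, 115 mm tall; a bystander; origin at its underside
- battery_pack: loose black and yellow power-tool battery, 115 x 75 x 71 mm; a bystander; origin at its underside
Mind the look-alikes: they are no part of the job. Leave any orange or purple look-alike of the charger_green alone.

How it is judged:
By the outcome, as a careful person would: the job done as asked, in the order asked, and still so for the second after the job is handed in, with the robot touching nothing.
It also fails if it takes over 51 s, if anything falls off the work surface, if the arm or the gripper's body presses on something with over 40 N, if the wrist force passes 120 N, or if a joint passes its speed limit or range.

## Working session

There is one attempt and no reset: what is moved stays moved. The work goes in short steps, Python scripts to look and compute and a tool call to move; the robot and the scene stay as the last step left them, time stands still between calls to the robot, and variables do not carry over. Pictures are saved under pics/ and viewed, at most 10 in all, crops included, and the job is handed in when it is done.

Besides the shell and the picture viewer there is one more tool, called after "Call:" by a JSON object that holds its "fn" and its "kwargs". arm_command: Moves the arm, as the interface text tells. Its arguments: {"type":"object","properties":{"deltas":{"type":"array","items":{"type":"array"}},"newtons":{"type":"number"}},"required":["deltas"]}

```bash
mkdir -p pics; python3 - <<'E'
from bench import *
import cv2
print(observe()); print(tip_extent)
for n in("scene","top"):
    cv2.imwrite(f"pics/{n}0.png",read_camera(n)[:,:,::-1]); print(n,camera_params(n))
E
```

```text
{'time': 0.0, 'joints': array([-1.40069788,  0.6001357 , -0.00255197,  1.60011546,  0.00178452,
        0.94291658, -0.07978333]), 'qvel': array([ 0.00233686,  0.00104648,  0.00057606, -0.00081963,  0.0005949 ,
        0.00082493,  0.00258442]), 'joint_efforts': array([-4.37951330e-04, -7.76464891e+01,  1.56508058e+00, -2.58012038e+01,
        1.23871485e-02,  9.07774258e-03, -7.43835074e-06]), 'ee_pos': array([177.01482819, 702.60396925, 249.41431579]), 'orientation': array([-3.86564384e-01, -3.11765037e+00,  2.46826404e-03]), 'ft_force': array([ 0.47276339, -0.42696451, -1.31378533]), 'moment': array([-0.01039592, -0.05044219,  0.0037861 ]), 'grip_force': 0.0, 'finger_gap': 85.27051175076542}
19.0
scene {'camera_matrix': array([[490.50593035,   0.        , 320.50528226],
       [  0.        , 490.50593035, 239.31168738],
       [  0.        ,   0.        ,   1.        ]]), 'rvec': array([ 2.00469696,  1.39895485, -0.60277986]), 'tvec': array([-209.72001834, -270.23867376, 1519.04409542])}
top {'camera_matrix': array([[440.79167771,   0.        , 324.07514255],
       [  0.        , 440.79167771, 246.57420654],
       [  0.        ,   0.        ,   1.        ]]), 'rvec': array([ 2.1632582 , -2.19895805,  0.05647053]), 'tvec': array([  39.09073944,  529.50593877, 1224.79271137])}
```

View pics/scene0.png

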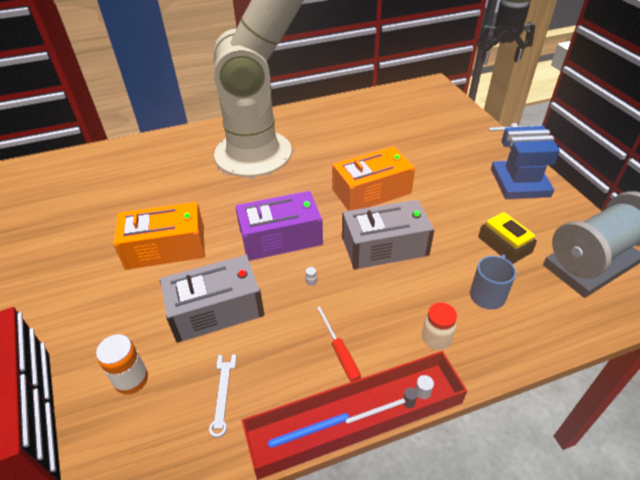

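View pics/top0.png

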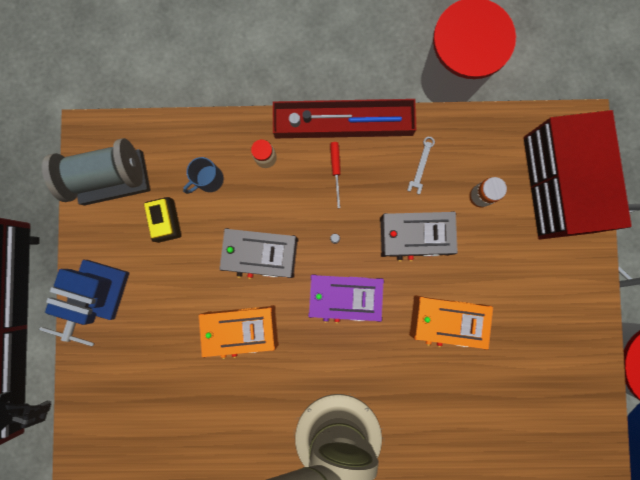

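The red-lamp charger is at about (420,234) in top (lamp 393,234; tab 435,233), and about (210,297) in scene (lamp 242,273; tab 189,285). I'll enlarge both.

```bash
python3 - <<'E'
import cv2,numpy as np
a=cv2.imread("pics/top0.png")[203:268,374:466]; b=cv2.imread("pics/scene0.png")[250:345,150:270]
a=cv2.resize(a,None,fx=6,fy=6,interpolation=cv2.INTER_CUBIC);b=cv2.resize(b,None,fx=6,fy=6,interpolation=cv2.INTER_CUBIC)
cv2.imwrite("pics/a.png",a);cv2.imwrite("pics/b.png",b)
E
```

```text
(no output)
```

View pics/a.png

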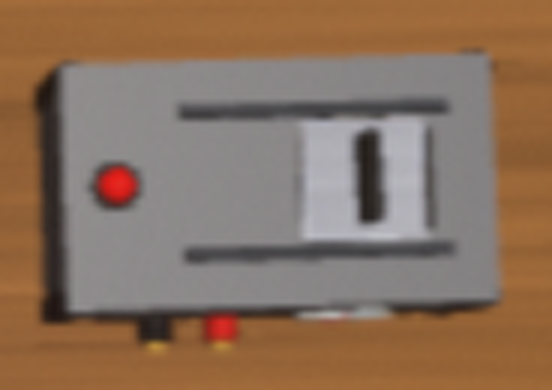

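View pics/b.png

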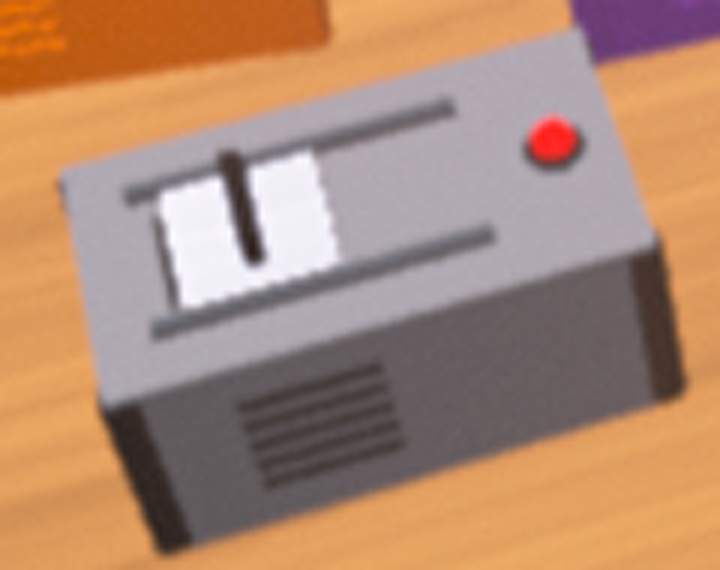

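Top crop: box top corners (62,65),(490,53),(498,300),(70,312), lamp (117,186), tab top about (372,177). Scene crop: the same corners (655,240),(105,402),(65,172),(582,30), lamp (553,138), tab top about (240,192). The shutter is slightly open.

```bash
cat > h.py <<'E'
import numpy as np,cv2
from bench import *
from scipy.optimize import least_squares
def P(n):
    c=camera_params(n);R=cv2.Rodrigues(c["rvec"])[0];return c["camera_matrix"]@np.c_[R,c["tvec"]]
def proj(n,X):
    q=P(n)@np.r_[np.atleast_2d(X).T,np.ones((1,len(np.atleast_2d(X))))];return (q[:2]/q[2]).T
def tri(t,s):
    X=cv2.triangulatePoints(P("top"),P("scene"),np.float64(t).T,np.float64(s).T);return (X[:3]/X[3]).T
E
python3 - <<'E'
from h import *
T=np.array([(62,65),(490,53),(498,300),(70,312),(117,186),(373,177)],float); S=np.array([(655,240),(105,402),(65,172),(582,30),(553,138),(240,192)],float)
t=(T+.5)/6-.5+[374,203]; s=(S+.5)/6-.5+[150,250]
print(tri(t,s).round(1))
L=lambda sh:np.array([(55,95,90),(55,-95,90),(-55,-95,90),(-55,95,90),(0,72,102),(0,-45+sh,114.5)])
def w(p):
    c,si=np.cos(p[2]),np.sin(p[2]);X=L(p[3]);return np.c_[p[0]+c*X[:,0]-si*X[:,1],p[1]+si*X[:,0]+c*X[:,1],X[:,2]]
f=lambda p:np.r_[(proj("top",w(p))-t).ravel(),(proj("scene",w(p))-s).ravel()]
r=least_squares(f,[600,-200,0,5]);print(r.x,f(r.x).round(2));print(w(r.x)[4:])
E
```

```text
[[ 611.3 -130.7   89.2]
 [ 613.4 -319.4   89. ]
 [ 503.8 -320.2   86. ]
 [ 501.8 -131.1   86.2]
 [ 556.6 -153.2   93.1]
 [ 557.1 -261.4  109.5]]
[ 5.58842885e+02 -2.24983303e+02  6.82689424e-03  9.29163251e+00] [-0.64 -0.78 -0.37 -0.54  0.06 -0.37 -0.66 -0.69  0.17 -1.03 -0.24 -1.
  0.4   0.27 -0.71  0.15 -0.92 -1.01 -0.3  -0.84 -0.48 -2.21 -0.44 -0.98]
[[ 558.3513528  -152.98498123  102.        ]
 [ 559.08666072 -260.69083877  114.5       ]]
```

```bash
cat >> h.py <<'E'
from scipy.spatial.transform import Rotation as Ro
GOAL=np.array([[0,1,0],[1,0,0],[0,0,-1.]])
def rel(xyz,p=None):
    o=observe();R=Ro.from_rotvec(o["orientation"]).as_matrix()
    return (R.T@(np.array(xyz)-(o["ee_pos"] if p is None else p))/10).round(2), np.degrees(Ro.from_matrix(R.T@GOAL).as_rotvec()).round(2)
E
python3 -c "
from h import *
print(rel([620,230,250],[177.122,703.03,250.275]))"
```

```text
(array([-54.5 , -35.06,   0.08]), array([-6.000e-02,  6.000e-02,  7.586e+01]))
```

Call:
{"fn": "arm_command", "kwargs": {"deltas": [[[-5,-3,0],[0,0,8],0],[[-10,-6.4,0],[0,0,16],0],[[-15,-9.6,0],[0,0,24],0],[[-20,-12.9,0],[0,0,32],0],[[-25,-16,0],[0,0,40],0],[[-30,-19.3,0],[0,0,48],0],[[-36,-23,0],[0,0,56],0],[[-42,-27,0],[0,0,64],0],[[-48,-31,0],[0,0,72],0],[[-54.5,-35,0],[0,0,75.9],0]]}}

```text
time: 1.1
ee_pos: [519.7, 336.5, 250.1]
orientation: [2.228, 2.215, -0.001]
ft_force: [1.2, 1.1, 0.1]
finger_gap: 0.2
grip_force: 0.0
```

```bash
python3 -c "
from h import *
print(rel([558.5,-288,180]),observe()['ee_pos'],observe()['joints'])"
```

```text
(array([-62.43,   4.23,   7.03]), array([-0.01,  0.01, -0.32])) [519.73590829 336.54252492 250.13750702] [-0.91737425  0.4923211   0.37095167  1.86798769 -0.23547907  0.82436189
 -0.43117028]
```

Call:
{"fn": "arm_command", "kwargs": {"deltas": [[[-5,0.7,0],[0,0,-0.3],0],[[-10,1.4,0],[0,0,-0.3],0],[[-15,2,0],[0,0,-0.3],0],[[-20,2.6,0],[0,0,-0.3],0],[[-25,3.2,0],[0,0,-0.3],0],[[-30,3.8,0],[0,0,-0.3],0],[[-35,4,0],[0,0,-0.3],0],[[-40,4.2,0],[0,0,-0.3],0],[[-45,4.2,0],[0,0,-0.3],0],[[-50,4.2,0],[0,0,-0.3],0]]}}

```text
time: 2.1
ee_pos: [560.2, -161.3, 250.2]
orientation: [-2.216, -2.227, 0.0]
ft_force: [0.6, -0.3, 0.5]
finger_gap: -0.3
grip_force: 0.0
```

Call:
{"fn": "arm_command", "kwargs": {"deltas": [[[0,0,0],[0,0,0],0],[[0,0,0],[0,0,0],0],[[0,0,0],[0,0,0],0]]}}

```text
time: 2.4
ee_pos: [560.6, -158.0, 250.0]
orientation: [-2.214, -2.227, -0.0]
ft_force: [-0.6, -0.3, -0.5]
finger_gap: -0.3
grip_force: 0.0
```

```bash
python3 -c "
from h import *
print(rel([558.5,-288,160]),observe()['ee_pos'],observe()['joints'])"
```

```text
(array([-13.  ,  -0.28,   8.99]), array([-0.03, -0.05,  0.34])) [ 560.59626402 -158.02334081  249.98208524] [-0.08597085  0.44865981  0.37656459  1.94943361 -0.22862345  0.78519743
  0.42538669]
```

Call:
{"fn": "arm_command", "kwargs": {"deltas": [[[-4,-0.1,1],[0,0,0.3],0],[[-8,-0.2,2],[0,0,0.3],0],[[-12,-0.2,4],[0,0,0.3],0],[[-13.3,-0.2,7],[0,0,0.3],0],[[-13.3,-0.2,9],[0,0,0.3],0],[[-13.3,-0.2,10.5],[0,0,0.3],0],[[-13.3,-0.2,10.5],[0,0,0.3],0],[[-13.3,-0.2,10.5],[0,0,0.3],0]]}}

```text
time: 3.2
ee_pos: [559.8, -291.1, 145.6]
orientation: [-2.22, -2.223, -0.0]
ft_force: [-0.3, -0.9, 1.1]
finger_gap: 0.2
grip_force: 0.0
```

```bash
python3 - <<'E'
from h import *
s=cv2.resize(read_camera("scene")[210:350,140:300,::-1],None,fx=5,fy=4,interpolation=cv2.INTER_CUBIC)
t=cv2.resize(read_camera("scene")[230:330,150:270,::-1],None,fx=6,fy=6,interpolation=cv2.INTER_CUBIC)
cv2.imwrite("pics/c.png",t);print(observe()["ee_pos"],observe()["ft_force"])
E
```

```text
[ 560.04170453 -291.86904153  146.43787189] [ 0.50784834  0.04408617 -0.11824558]
```

View pics/c.png

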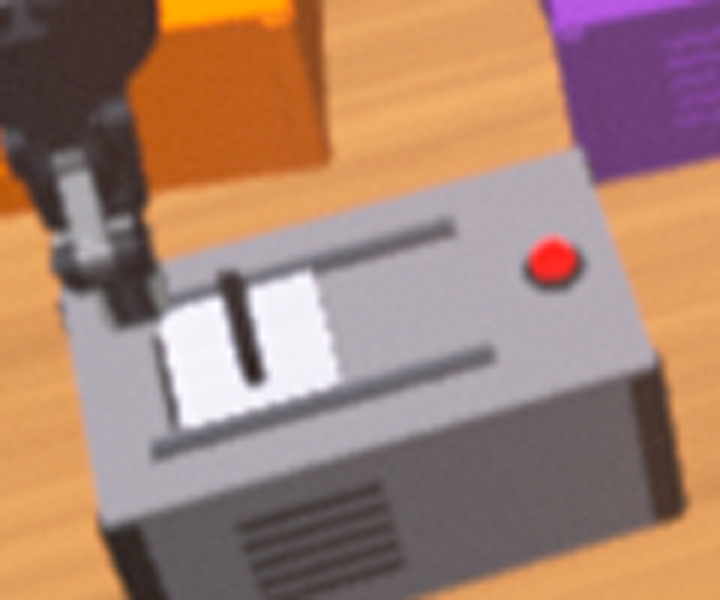

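The closed tip (about 135,310) hangs clear on the -y side of the tab (240,325). Next: descend, then push.

Call:
{"fn": "arm_command", "kwargs": {"deltas": [[[0,-0.1,1],[0,0,0],0],[[0,-0.1,2],[0,0,0],0],[[0,-0.1,2.6],[0,0,0],0],[[0,-0.1,2.6],[0,0,0],0],[[1,-0.1,2.6],[0,0,0],0],[[1.5,-0.1,2.6],[0,0,0],0],[[2,-0.1,2.6],[0,0,0],0],[[2.5,-0.1,2.6],[0,0,0],0],[[3,-0.1,2.6],[0,0,0],0],[[3,-0.1,2.6],[0,0,0],0]]}}

```text
time: 4.3
ee_pos: [558.3, -261.4, 119.4]
orientation: [-2.221, -2.221, -0.001]
ft_force: [0.6, 0.2, -0.9]
finger_gap: 0.1
grip_force: 0.0
```

Call:
{"fn": "arm_command", "kwargs": {"deltas": [[[0.5,0,0],[0,0,0],0],[[1,0,0],[0,0,0],0],[[1.5,0,0],[0,0,0],0],[[2,0,0],[0,0,0],0],[[2.4,0,0],[0,0,0],0],[[2.7,0,0],[0,0,0],0],[[3,0,0],[0,0,0],0]]}}

```text
time: 5.0
ee_pos: [558.2, -232.2, 119.3]
orientation: [-2.222, -2.221, 0.0]
ft_force: [-1.3, -1.6, 2.7]
finger_gap: -0.3
grip_force: 1.1
```

Call:
{"fn": "arm_command", "kwargs": {"deltas": [[[0.2,0,0],[0,0,0],0],[[0.2,0,0],[0,0,0],0]]}}

```text
time: 5.2
ee_pos: [558.3, -229.9, 119.2]
orientation: [-2.221, -2.221, -0.0]
ft_force: [0.1, -0.2, 0.2]
finger_gap: -0.0
grip_force: 0.0
```

Call:
{"fn": "arm_command", "kwargs": {"deltas": [[[0.2,0,0],[0,0,0],0],[[0.2,0,0],[0,0,0],0]]}}

```text
time: 5.4
ee_pos: [558.3, -229.1, 119.3]
orientation: [2.222, 2.219, -0.001]
ft_force: [-0.4, -3.8, -1.6]
finger_gap: -0.0
grip_force: 2.1
```

Call:
{"fn": "arm_command", "kwargs": {"deltas": [[[0.2,0,0],[0,0,0],0],[[0.2,0,0],[0,0,0],0]]}}

```text
time: 5.6
ee_pos: [558.3, -229.0, 119.4]
orientation: [2.222, 2.216, -0.002]
ft_force: [-0.8, -10.2, -2.9]
finger_gap: -0.0
grip_force: 4.9
```

Call:
{"fn": "arm_command", "kwargs": {"deltas": [[[0.1,0,0],[0,0,0],0],[[0.1,0,0],[0,0,0],0]]}}

```text
time: 5.8
ee_pos: [558.2, -228.9, 119.4]
orientation: [2.222, 2.215, -0.003]
ft_force: [-0.4, -12.6, -4.1]
finger_gap: 0.2
grip_force: 6.2
```

At the stop (force jumps to 10 N, y exactly as predicted). Back off to over the well.

Call:
{"fn": "arm_command", "kwargs": {"deltas": [[[-1,0,0],[0,0,0],0],[[-2,0,-1],[0,0,0],0],[[-3.5,0,-2],[0,0,0],0],[[-4.5,0,-3],[0,0,0],0],[[-4.5,0,-3],[0,0,0],0],[[-4.5,0,-3],[0,0,0],0]]}}

```text
time: 6.4
ee_pos: [558.3, -270.5, 149.8]
orientation: [2.222, 2.22, 0.001]
ft_force: [0.2, 0.4, -0.2]
finger_gap: 0.2
grip_force: 0.0
```

```bash
python3 - <<'E'
from h import *
t=cv2.resize(read_camera("scene")[230:330,150:270,::-1],None,fx=6,fy=6,interpolation=cv2.INTER_CUBIC)
cv2.imwrite("pics/d.png",t);print(observe()["ee_pos"],observe()["ft_force"])
for X in [(558.5,-270,70),(559,-214,114.5)]: print((proj("scene",[X])[0]-[150,230])*6)
E
```

```text
[ 558.15795779 -269.91074942  149.34332632] [-0.00126217 -0.08626848 -0.69109545]
[234.70291023 391.43439895]
[370.30494568 266.75605412]
```

View pics/d.png

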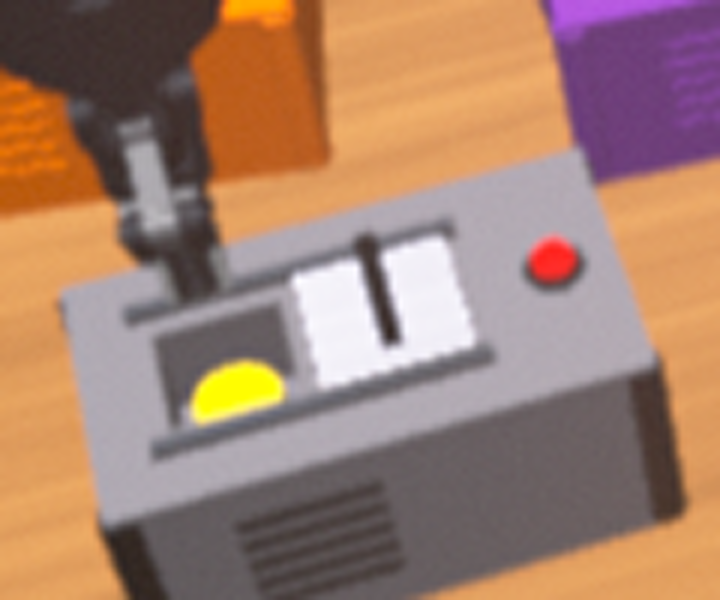

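The well is clear with the key at about (237,392), matching the prediction (235,391). The tab is open at (378,290). Descend.

Call:
{"fn": "arm_command", "kwargs": {"deltas": [[[0,0,1.5],[0,0,0],0],[[0,0,3],[0,0,0],0],[[0,0,4],[0,0,0],0],[[0,0,5],[0,0,0],0],[[0,0,5.6],[0,0,0],0],[[0,0,5.6],[0,0,0],0]]}}

```text
time: 7.05
ee_pos: [557.7, -270.3, 92.1]
orientation: [-2.221, -2.22, 0.001]
ft_force: [-0.1, 0.0, 1.3]
finger_gap: -0.4
grip_force: 0.0
```

Call:
{"fn": "arm_command", "kwargs": {"deltas": [[[0,0,0.4],[0,0,0],0],[[0,0,0.7],[0,0,0],0],[[0,0,0.7],[0,0,0],0]]}}

```text
time: 7.35
ee_pos: [558.5, -270.7, 86.5]
orientation: [2.222, 2.22, 0.0]
ft_force: [-0.3, 0.3, 4.0]
finger_gap: -0.2
grip_force: 1.4
```

Call:
{"fn": "arm_command", "kwargs": {"deltas": [[[0,0,0.2],[0,0,0],0],[[0,0,0.3],[0,0,0],0],[[0,0,0.3],[0,0,0],0]]}}

```text
time: 7.65
ee_pos: [558.5, -270.7, 83.6]
orientation: [2.222, 2.22, 0.0]
ft_force: [0.4, -1.7, 4.5]
finger_gap: -0.0
grip_force: 2.3
```

Call:
{"fn": "arm_command", "kwargs": {"deltas": [[[0,0,0.15],[0,0,0],0],[[0,0,0.3],[0,0,0],0],[[0,0,0.3],[0,0,0],0]]}}

```text
time: 7.95
ee_pos: [558.5, -270.8, 82.8]
orientation: [2.222, 2.219, 0.002]
ft_force: [-3.9, 2.0, 27.8]
finger_gap: -0.0
grip_force: 14.0
```

Call:
{"fn": "arm_command", "kwargs": {"deltas": [[[0,0,0.2],[0,0,0],0],[[0,0,0.2],[0,0,0],0],[[0,0,0.2],[0,0,0],0],[[0,0,0.2],[0,0,0],0],[[0,0,0.2],[0,0,0],0]]}}

```text
time: 8.45
ee_pos: [558.6, -270.7, 82.4]
orientation: [2.221, 2.219, 0.004]
ft_force: [-9.0, 5.2, 46.9]
finger_gap: 0.2
grip_force: 23.3
```

Call:
{"fn": "arm_command", "kwargs": {"deltas": [[[0,0,-0.25],[0,0,0],0],[[0,0,-0.25],[0,0,0],0],[[0,0,-0.25],[0,0,0],0],[[0,0,-0.25],[0,0,0],0],[[0,0,-0.25],[0,0,0],0]]}}

```text
time: 8.95
ee_pos: [558.5, -270.7, 82.8]
orientation: [2.222, 2.219, 0.002]
ft_force: [-4.9, 1.9, 24.0]
finger_gap: 0.1
grip_force: 11.8
```

```bash
python3 - <<'E'
from h import *
t=read_camera("scene");print(t[270:277,238:247].reshape(-1,3).mean(0),observe()["ft_force"],observe()["time"])
E
```

```text
[210.06349206  68.92063492  69.20634921] [-3.86072987  2.22798435 24.24003168] 9.0
```

Call:
{"fn": "arm_command", "kwargs": {"deltas": [[[0,0,-0.7],[0,0,0],0],[[0,0,-2],[0,0,0],0],[[0,0,-4],[0,0,0],0],[[0,0,-6],[0,0,0],0],[[0,0,-7],[0,0,0],0],[[2,0,-7.2],[0,0,0],0],[[5,0,-7.2],[0,0,0],0],[[8.1,0,-7.2],[0,0,0],0],[[8.1,0,-7.2],[0,0,0],0],[[8.1,0,-7.2],[0,0,0],0]]}}

```text
time: 10.0
ee_pos: [558.2, -188.6, 152.7]
orientation: [-2.22, -2.222, 0.0]
ft_force: [-0.8, 0.9, 0.7]
finger_gap: -0.2
grip_force: 0.0
```

```bash
python3 - <<'E'
from h import *
a=read_camera("scene");print(a[270:277,238:247].reshape(-1,3).mean(0))
t=cv2.resize(a[230:330,150:270,::-1],None,fx=6,fy=6,interpolation=cv2.INTER_CUBIC)
cv2.imwrite("pics/e.png",t);print(observe()["ee_pos"],observe()["ft_force"])
E
```

```text
[210.23809524  68.55555556  69.        ]
[ 558.17985405 -189.67473315  152.79305888] [-0.4570963  -0.03608418 -0.08037805]
```

View pics/e.png

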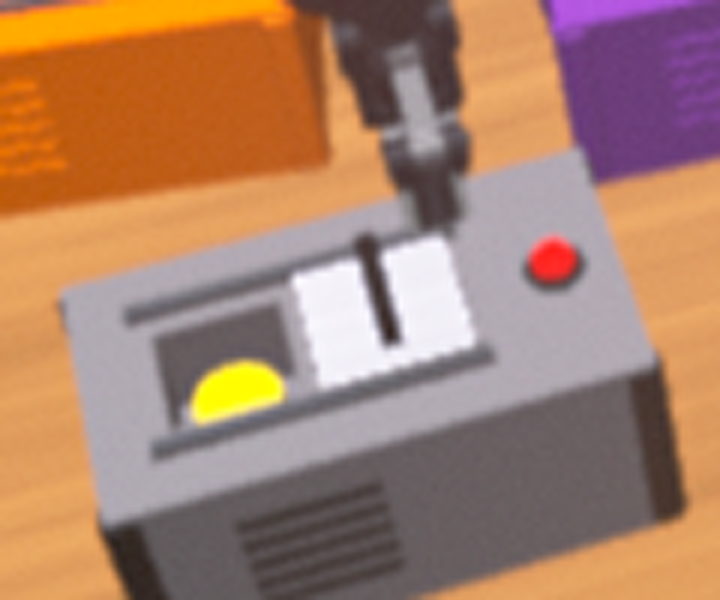

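The key is back up at (237,392), same place as before; the stop was clearly felt. The tip is on the +y side of the tab. Lower and push shut.

Call:
{"fn": "arm_command", "kwargs": {"deltas": [[[0,0,1.5],[0,0,0],0],[[0,0,2.8],[0,0,0],0],[[0,0,3.3],[0,0,0],0],[[0,0,3.3],[0,0,0],0],[[-1,0,3.3],[0,0,0],0],[[-1.5,0,3.3],[0,0,0],0],[[-2,0,3.3],[0,0,0],0],[[-2.5,0,3.3],[0,0,0],0],[[-3,0,3.3],[0,0,0],0],[[-3.5,0,3.3],[0,0,0],0]]}}

```text
time: 11.05
ee_pos: [558.4, -224.8, 120.1]
orientation: [2.222, 2.22, 0.001]
ft_force: [0.8, 1.7, 0.3]
finger_gap: 0.0
grip_force: 1.1
```

Call:
{"fn": "arm_command", "kwargs": {"deltas": [[[-0.5,0,0],[0,0,0],0],[[-1,0,0],[0,0,0],0],[[-1.5,0,0],[0,0,0],0],[[-2,0,0],[0,0,0],0],[[-2.4,0,0],[0,0,0],0],[[-2.7,0,0],[0,0,0],0],[[-2.9,0,0],[0,0,0],0],[[-2.9,0,0],[0,0,0],0]]}}

```text
time: 11.85
ee_pos: [557.9, -253.9, 119.7]
orientation: [2.223, 2.22, -0.001]
ft_force: [-0.5, -0.2, -0.4]
finger_gap: -0.1
grip_force: 0.0
```

Call:
{"fn": "arm_command", "kwargs": {"deltas": [[[-0.2,0,0],[0,0,0],0],[[-0.2,0,0],[0,0,0],0]]}}

```text
time: 12.05
ee_pos: [557.9, -255.3, 119.7]
orientation: [-2.222, -2.22, 0.0]
ft_force: [-0.4, 2.1, 0.6]
finger_gap: -0.1
grip_force: 1.0
```

Call:
{"fn": "arm_command", "kwargs": {"deltas": [[[-0.2,0,0],[0,0,0],0],[[-0.2,0,0],[0,0,0],0]]}}

```text
time: 12.25
ee_pos: [557.9, -255.5, 119.7]
orientation: [-2.219, -2.22, -0.002]
ft_force: [0.5, 8.4, 3.6]
finger_gap: 0.1
grip_force: 3.7
```

Stop felt at y −255.5. One more nudge, then retreat.

Call:
{"fn": "arm_command", "kwargs": {"deltas": [[[-0.15,0,0],[0,0,0],0],[[-0.15,0,0],[0,0,0],0]]}}

```text
time: 12.45
ee_pos: [557.9, -255.6, 119.7]
orientation: [-2.216, -2.22, -0.003]
ft_force: [-0.8, 11.5, 5.7]
finger_gap: -0.0
grip_force: 5.7
```

Call:
{"fn": "arm_command", "kwargs": {"deltas": [[[1,0,0],[0,0,0],0],[[1.6,0,-1],[0,0,0],0],[[1.6,0,-3],[0,0,0],0],[[1.6,0,-6],[0,0,0],0],[[1.6,0,-10],[0,0,0],0],[[1.6,0,-13],[0,0,0],0],[[1.6,0,-13],[0,0,0],0],[[1.6,0,-13],[0,0,0],0]]}}

```text
time: 13.25
ee_pos: [558.3, -243.1, 250.9]
orientation: [2.221, 2.219, 0.001]
ft_force: [-0.3, 0.2, -0.7]
finger_gap: -0.2
grip_force: 0.0
```

```bash
python3 - <<'E'
from h import *
a=read_camera("scene")
t=cv2.resize(a[230:330,150:270,::-1],None,fx=6,fy=6,interpolation=cv2.INTER_CUBIC)
cv2.imwrite("pics/f.png",t);print(observe()["ee_pos"],observe()["ft_force"])
print((proj("scene",[(559,-270,114.5)])[0]-[150,230])*6)
E
```

```text
[ 557.90173135 -242.78511902  249.9064397 ] [ 0.30132302  0.65846496 -0.65671409]
[207.4645499  310.86029414]
```

View pics/f.png

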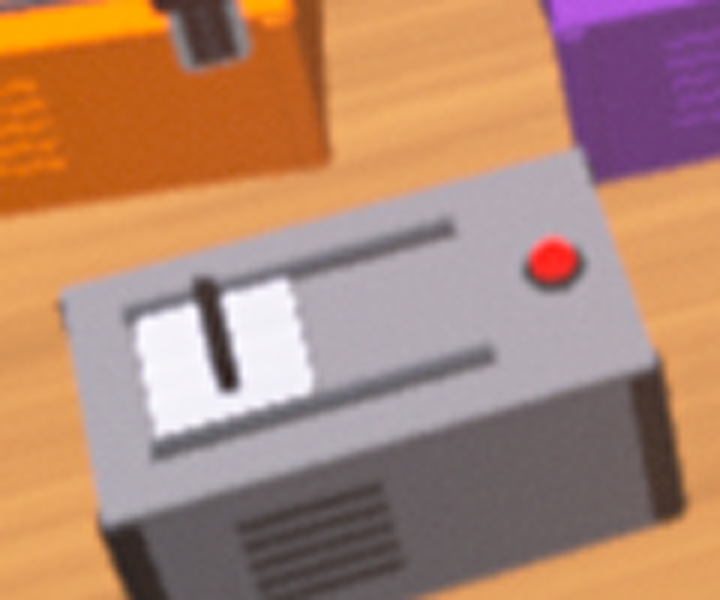

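The shutter is fully shut: the plate covers the well, the tab top is at about (213,320), and the total travel of 56 mm matches. The arm is clear.

```bash
python3 -c "
from bench import *
print(sign_off())"
```

```text
the job is handed in; nothing more can be done
None
```

The tripped charger's shutter was opened to its stop, its reset key held fully down for about a second and released, and the shutter pushed fully shut, with the job handed in at about 13 s; the lamp still showed red in the last picture, and the press peaked at about 47 N, well over the 5 N needed.

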